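Unclip two charged packs from a twin charger and rack them

TASK

Both battery packs on the twin charger are charged: pull each one straight off along its rails, hard enough to overcome the click stop that holds it, and lay it on the sloping cradle of its own colour, green on green and orange on orange, lengthwise along the deck with its foot flat and wholly on it. Carry the packs over without dropping them or putting them on the bench, and leave the other things lying around where they are.

Things in the scene. Friction and masses are not known exactly. Their poses are not given: they have to be found in the camera images.
- charger: Fixed grey twin battery charger, 105 (x) x 190 (y) mm, housing 44 mm high, back wall 78 mm high. Origin at bench height, midway between its two bays. Packs slide out towards its -x (front) side. Two sprung balls in each bay click into notches in the pack's foot: 10 to 15 N of pull along -x frees it within 8 mm; then it slides with 2 to 7 N. Place and yaw vary (within 0.25 rad of facing the robot).
- bay_a (a point): Bay at y = +48 mm in the charger's frame: the point where the underside centre of the docked pack lies, x = 0, 46 mm above the bench. Rails with lips over the foot (lip tops 15 mm above this point, 2 mm play all round) stop it being lifted; they end 15 mm in front (-x), so the pack is free to lift once slid 65 mm or more; it then has no support but the gripper.
- bay_b (a point): The same point of the other bay, y = -48 mm in the charger's frame, built alike.
- pack_green: Battery pack, black with green top and side stripes, 0.3 to 0.5 kg. Origin: centre of underside; x along its length, z up. Foot 100 x 40 mm, z 0 to 8 mm; neck 26 mm wide up to z 18 mm; body 112 (x) x 52 (y) mm from z 18 to 62 mm: grip it across the 52 mm. Starts fully home in either charger bay, origin at that bay's point, axes parallel to the charger's.
- pack_orange: Battery pack, black with orange top and side stripes, 0.3 to 0.5 kg. Origin: centre of underside; x along its length, z up. Foot 100 x 40 mm, z 0 to 8 mm; neck 26 mm wide up to z 18 mm; body 112 (x) x 52 (y) mm from z 18 to 62 mm: grip it across the 52 mm. Starts fully home in either charger bay, origin at that bay's point, axes parallel to the charger's.
- deck_green: Fixed sloping deck of the green cradle, 132 (x) x 60 (y) mm, no side walls. Origin: centre of its upper face, 56 mm above the bench; x runs up the slope, z is the deck's normal; tilted 0.30 rad, -x end low, with a stop there (inner face x = -66 mm, 8 mm high). Place and yaw vary (the cradles may swap places, and one may stand where the charger else stands).
- deck_orange: Fixed sloping deck of the orange cradle, 132 (x) x 60 (y) mm, no side walls. Origin: centre of its upper face, 56 mm above the bench; x runs up the slope, z is the deck's normal; tilted 0.30 rad, -x end low, with a stop there (inner face x = -66 mm, 8 mm high). Place and yaw vary (the cradles may swap places, and one may stand where the charger else stands).
- hex_keys: Hex keys standing in a black holder, 75 mm across (its y), 37 mm deep (its x), 84 mm high; origin centre of underside. Stands in front of the charger, about 175 mm from its origin towards the exit side, across the ends of both bays' lanes. A bystander, loose: leave it where it is (30 mm at most). 
- flange: Grey turned steel flange, 77 mm diameter, 20 mm high; origin centre of underside. Lies behind the high end of the green cradle. A bystander, loose: leave it where it is (30 mm at most). 
- gear: Grey steel spur gear, 69 mm diameter, 22 mm high; origin centre of underside. Lies behind the high end of the orange cradle. A bystander, loose: leave it where it is (30 mm at most). 
- deburrer: Blue pen-shaped deburring tool, 155 mm long (its y), 16 mm high; origin centre of underside. Lies across the front of the orange cradle's low end. A bystander, loose: leave it where it is (30 mm at most). 
Mind the look-alikes: they are no part of the job. Leave any blue or white look-alike of the pack_orange alone.

How it is judged:
By the outcome, as a careful person would: the job done as asked, in the order asked, and still so for the second after the job is handed in, with the robot touching nothing.
It also fails if it takes over 67 s, if anything falls off the work surface, if the arm or the gripper's body presses on something with over 40 N, if the wrist force passes 120 N, or if a joint passes its speed limit or range.

ROBOT

A 6-joint arm with a two-finger parallel gripper is mounted at the origin on a cart in front of the work surface, level with it; the furniture and walls round the work are solid. World frame = base frame: x ahead of the robot, y to its left, z up, the work surface at z = 0. Lengths are in m, angles in rad, forces in N, time in s.
With the tool pointing down it reaches from about 0.35 to 0.875 m from the base axis. Payload 4.2 kg.
Tool frame: the origin (TCP) lies on the centre line of the jaws, within the pads' length; the fingertips stand 11 mm ahead of it and the grasp point (between the pads) lies 8 mm behind it (manip.tcp_to_tips is the distance from the TCP to the fingertips, in m); z points along the fingers, y is the direction in which the jaws open and shut (so a half turn about z gives the same grasp; the last joint's range is limited). The gripper opens to 85 mm and grips with 20 to 120 N. Pads are 22 mm wide; open, the fingers measure 114 mm over their backs; the gripper's body (76 mm by 85 mm) begins 54 mm behind the grasp point. The pads swing forward as they close: fully open they stand 13 mm farther back than shut.
Start: joints at [0.259, 0.385, 0.008, 0, -1.194, -0.259], TCP at [0.625, 0, 0.242] pointing down, gripper open.
Joint ranges: [-3.14, 3.14], [-1.21, 2.06], [-1.07, 1.41], [-3.16, 2.05], [-2.99, -0.16], [-3.1, 3.1]. Speed limits (rad/s): [2.79, 2.79, 3.14, 3.14, 3.14, 3.14].

INTERFACE

Orientations are given as a rotation vector (axis times angle).
In Python, from station import manip, eyes, masks_of gives the robot as it stands.
- The arm moves only by the shell command python3 -m jog 'ROWS' [FORCE]. ROWS is JSON, a list of rows, each an object of numbers: "x", "y", "z": the shift along the world's x, y, z in m; "wx", "wy", "wz": the turn, a rotation vector about the world's x, y, z in rad; "jaw": the closure, from 0 (fully open) to 1 (shut). In form: [{"x": .., "y": .., "z": .., "wx": .., "wy": .., "wz": .., "jaw": ..}, ...]. A call has 1 to 12 rows; each row shifts and turns the commanded pose from where the row before left it; what a row does not reach is not made up. A row lasts 1/8 s, in which the tool goes at most 62.5 mm and 10.7 degrees, less where a joint would pass 70% of its speed; a pose out of reach is approached as far as the arm can. A call with a gripper value outside its range is refused whole. The fingers move at their own pace and stop on an object; FORCE is the grip in N (left out, the last holds). Time passes only in rows, so rows that do not move let the fingers close. It gives the time, the measured TCP pose, the force and the opening at its end, in the units of the state.
- manip.state(): the state, without advancing time (a new reading comes with each control period).
- eyes.camera(name): name is "scene" or "side" or "wrist"; returns a dict with "pixels" (400x640x3 uint8, red, green, blue), "intrinsics" (3x3 intrinsics, pixels), "world_from_camera" (4x4, takes a point from camera to world coordinates); the wrist camera has in their place "hand_eye" (4x4, takes a point from camera to tool coordinates, whose origin is the TCP and whose axes are the flange's). Camera axes: x right, y down, z forward; pixel columns grow to the right and rows downward; lengths in m; the calibration is good to about 2 mm. The wrist camera is an equidistant fisheye: a pixel r from the principal point sees the ray r / f radians off the axis. A picture is of the moment at which its call begins: read the wrist's pose just before it. There is no depth.
- manip.close_job(): hands the job in, once; it reports no verdict.
Trained networks look in a picture, given as the dict that the camera call returned (one of the last four; its "shot" number tells which), for a name from the list of things; names that differ only in an ending like _2 or _b are one class to them, and where a whole thing is asked for, a point or a joint stands for the part that bears it (a point fixed in the world has none). Each returns a list of dicts, best first, with "conf" (0 to 1); they miss things now and then, are a little off and sometimes report something else, mostly with a low value. They report only what shows in the picture. A call takes as long as a camera call. They do not tell look-alikes from the thing itself.
- masks_of(picture, query): "region" (400x640 bool, what is visible of it) and "bbox" ([left, top, right, bottom] in pixels, round what is visible of it).
The state is a dict: "clock": time; "joint_pos": joint angles; "joint_velocities": joint speeds; "joint_torque": joint torques, N m; "tcp_pos": TCP position; "ee_rot": TCP orientation; "ft_force": force on the tool from outside, world axes, zero at the start; "ft_torque": the same for the moment, N m; "finger_gap": finger opening in m.
Only numpy, scipy, OpenCV 4.12 (cv2) and the standard library are available. Lean on these libraries where they do the work, as an engineer would, in place of code of your own. Each camera call takes 0.05 s, during which the arm holds its last target.

## Working session

There is one attempt and no reset: what is moved stays moved. The work goes in short steps, Python scripts to look and compute and a shell command to move; the robot and the scene stay as the last step left them, time stands still between calls to the robot, and variables do not carry over. Pictures are saved under pics/ and viewed, and the job is handed in when it is done.

```bash
ls; mkdir -p pics
python3 - <<'E'
from station import manip, eyes, masks_of
import cv2, numpy as np, pickle
print(manip.state())
for n in ["scene","side","wrist"]:
    p=eyes.camera(n); pickle.dump(p,open(f'pics/{n}0.pkl','wb'))
    cv2.imwrite(f'pics/{n}0.png',p['pixels'][:,:,::-1])
    print(n,p['intrinsics'].tolist(), np.round(p.get('world_from_camera',p.get('hand_eye')),4).tolist())
    for q in ["charger","pack_green","pack_orange","deck_green","deck_orange","hex_keys","flange","gear","deburrer"]:
        try: print(q,[(round(d['conf'],2),[int(v) for v in d['bbox']]) for d in masks_of(p,q)])
        except Exception as e: print(q,e)
E
```

```text
pics
{'clock': 0.0, 'joint_pos': array([ 2.58589156e-01,  3.85580934e-01,  6.61368548e-03, -5.22807182e-04,
       -1.19399285e+00, -2.58556629e-01]), 'joint_velocities': array([ 0.00112441, -0.00136756, -0.00075968, -0.00098091, -0.00029288,
        0.00057108]), 'joint_torque': array([-9.55001960e-04, -3.92286408e+01,  1.88399577e+01,  4.18616563e+00,
       -4.72148502e-03,  8.27910434e-07]), 'tcp_pos': array([6.24434974e-01, 1.85707862e-05, 2.41198556e-01]), 'ee_rot': array([ 2.220113  , -2.22046906, -0.00236747]), 'ft_force': array([-0.07527447,  1.06016987,  0.37468293]), 'ft_torque': array([0.0195395 , 0.00464035, 0.03515512]), 'finger_gap': 0.0850246709875871}
scene [[490.23004794634625, 0.0, 322.9802854130503], [0.0, 490.23004794634625, 199.26123937229545], [0.0, 0.0, 1.0]] [[-0.6285, -0.3555, 0.6918, -0.3279], [-0.7775, 0.3116, -0.5462, 0.7325], [-0.0214, -0.8812, -0.4722, 0.6825], [0.0, 0.0, 0.0, 1.0]]
charger [(0.6, [304, 177, 372, 223])]
pack_green [(0.93, [313, 174, 353, 208])]
pack_orange [(0.77, [242, 247, 297, 287]), (0.71, [211, 219, 238, 260]), (0.57, [336, 161, 37
[... 1020 characters left out ...]
291])]
deburrer [(0.78, [276, 262, 293, 312])]
wrist [[309.70691628693146, 0.0, 320.9730897839839], [0.0, 309.70691628693146, 197.26896018436892], [0.0, 0.0, 1.0]] [[0.0002, -0.9585, -0.2853, 0.0715], [1.0, -0.0001, 0.0013, 0.0006], [-0.0012, -0.2853, 0.9584, -0.1319], [0.0, 0.0, 0.0, 1.0]]
charger [(0.66, [280, 21, 386, 211]), (0.28, [215, 227, 273, 280])]
pack_green [(0.18, [279, 22, 386, 209])]
pack_orange [(0.92, [298, 30, 426, 93]), (0.53, [398, 343, 475, 355])]
deck_green [(0.56, [286, 257, 401, 306]), (0.48, [408, 0, 428, 30])]
deck_orange []
hex_keys [(0.56, [482, 88, 527, 145])]
flange [(0.8, [219, 225, 272, 278])]
gear [(0.93, [195, 0, 245, 18])]
deburrer [(0.57, [404, 0, 416, 9])]
```

View pics/scene0.png

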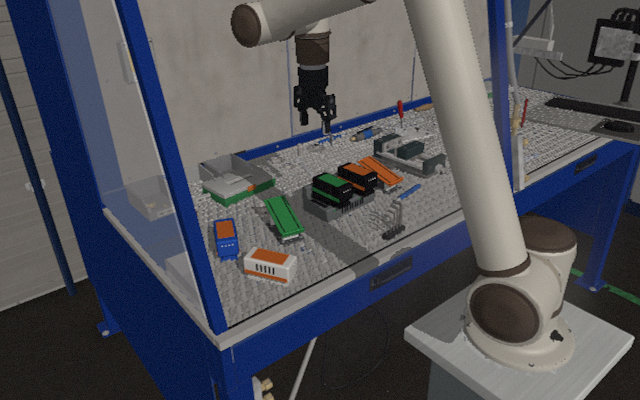

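View pics/side0.png

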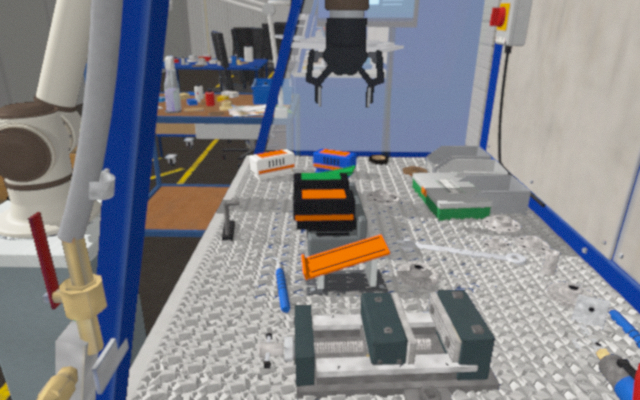

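View pics/wrist0.png

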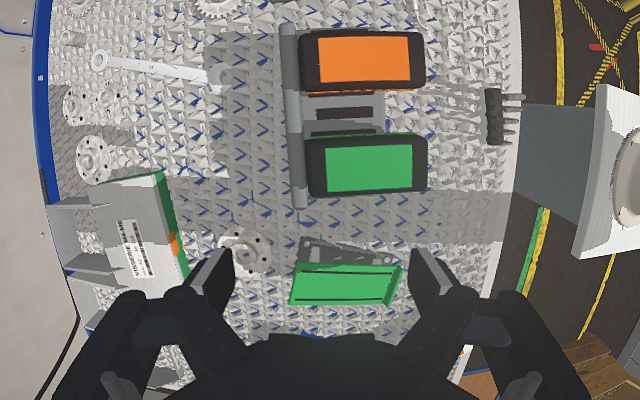

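```bash
cat > h.py <<'E'
from station import manip, eyes, masks_of
import cv2, numpy as np, pickle
from scipy.spatial.transform import Rotation as R
def snap(name,tag):
    s=manip.state(); p=eyes.camera(name)
    p['tcp']=s['tcp_pos'];p['rot']=s['ee_rot']
    pickle.dump(p,open(f'pics/{tag}.pkl','wb')); cv2.imwrite(f'pics/{tag}.png',p['pixels'][:,:,::-1]); return p
def load(tag): return pickle.load(open(f'pics/{tag}.pkl','rb'))
def W(p):
    if 'world_from_camera' in p: return np.array(p['world_from_camera'])
    T=np.eye(4);T[:3,:3]=R.from_rotvec(p['rot']).as_matrix();T[:3,3]=p['tcp']; return T@np.array(p['hand_eye'])
def proj(p,X):
    T=np.linalg.inv(W(p));K=np.array(p['intrinsics']);c=np.atleast_2d(X)@T[:3,:3].T+T[:3,3]
    if 'hand_eye' in p:
        r=np.hypot(c[:,0],c[:,1]);th=np.arctan2(r,c[:,2]);s=th/np.maximum(r,1e-9)
        u=c[:,:2]*s[:,None]
    else: u=c[:,:2]/c[:,2:]
    return u*[K[0,0],K[1,1]]+[K[0,2],K[1,2]]
def ray(p,uv):
    K=np.array(p['intrinsics']);d=(np.atleast_2d(uv).astype(float)-[K[0,2],K[1,2]])/[K[0,0],K[1,1]]
    if 'hand_eye' in p:
        th=np.hypot(d[:,0],d[:,1]);v=np.c_[d*(np.sin(th)/np.maximum(th,1e-9))[:,None],np.cos(th)]
    else: v=np.c_[d,np.ones(len(d))]
    T=W(p);return T[:3,3],v@T[:3,:3].T
def onz(p,uv,z):
    o,v=ray(p,uv);return o+v*((z-o[2])/v[:,2])[:,None]
E
python3 -m jog '[{"y":-0.05,"z":0.02},{"y":-0.05,"z":0.02},{"y":-0.05,"z":0.02},{"y":-0.05,"z":0.02},{}]'
python3 - <<'E'
from h import *
p=snap("wrist","w1"); print(p['tcp'],p['rot'])
for q in ["charger","pack_green","pack_orange","deck_green","deck_orange","hex_keys","flange","gear","deburrer"]:
    print(q,[(round(d['conf'],2),[int(v) for v in d['bbox']]) for d in masks_of(p,q)])
E
```

```text
[6.24979855e-01 3.33793900e-05 2.42306545e-01] [ 2.22145678e+00 -2.22142472e+00 -2.04002876e-05]
charger [(0.68, [280, 22, 387, 213])]
pack_green [(0.61, [303, 132, 428, 197])]
pack_orange [(0.7, [296, 29, 424, 95]), (0.69, [279, 18, 389, 213]), (0.57, [397, 340, 475, 355]), (0.42, [301, 330, 321, 336])]
deck_green [(0.74, [289, 257, 402, 305])]
deck_orange []
hex_keys [(0.6, [485, 89, 527, 147])]
flange [(0.81, [215, 227, 271, 279]), (0.51, [279, 24, 387, 212])]
gear [(0.68, [196, 1, 247, 18]), (0.4, [295, 28, 426, 95])]
deburrer [(0.74, [192, 0, 250, 19]), (0.71, [406, 0, 426, 28])]validation failed for argument at $[0]...
```

View pics/w1.png

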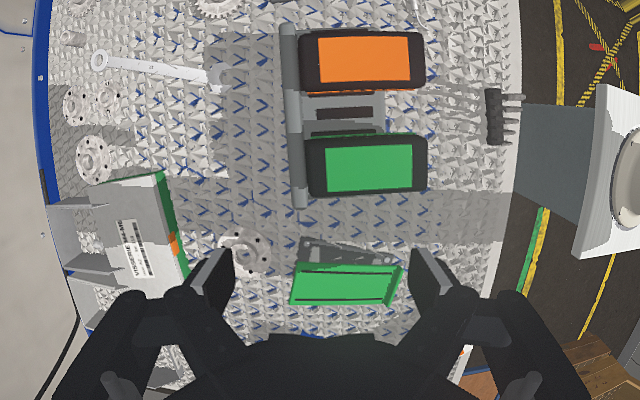

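```bash
python3 -m jog '[{"x":0,"y":-0.05,"z":0.02,"wx":0,"wy":0,"wz":0,"jaw":0},{"x":0,"y":-0.05,"z":0.02,"wx":0,"wy":0,"wz":0,"jaw":0},{"x":0,"y":-0.05,"z":0.02,"wx":0,"wy":0,"wz":0,"jaw":0},{"x":0,"y":-0.05,"z":0.02,"wx":0,"wy":0,"wz":0,"jaw":0},{"x":0,"y":0,"z":0,"wx":0,"wy":0,"wz":0,"jaw":0}]'
python3 - <<'E'
from h import *
p=snap("wrist","w2"); print(p['tcp'],p['rot'])
for q in ["charger","pack_green","pack_orange","deck_green","deck_orange","hex_keys","gear","deburrer"]:
    print(q,[(round(d['conf'],2),[int(v) for v in d['bbox']]) for d in masks_of(p,q)])
E
```

```text
clock: 2.62
tcp_pos: [0.6252, -0.2034, 0.324]
ee_rot: [-2.215, 2.225, -0.005]
ft_force: [-0.6, 0.2, -0.9]
finger_gap: 0.0853
[ 0.62516595 -0.20340116  0.32397302] [-2.21513017  2.22548894 -0.00497918]
charger [(0.72, [292, 185, 367, 320])]
pack_green [(0.83, [314, 270, 396, 319])]
pack_orange [(0.56, [304, 205, 395, 261])]
deck_green [(0.37, [448, 219, 479, 266])]
deck_orange [(0.61, [269, 107, 372, 162])]
hex_keys [(0.56, [448, 215, 478, 267])]
gear [(0.65, [217, 124, 266, 167])]
deburrer [(0.8, [376, 72, 400, 162])]
```

View pics/w2.png

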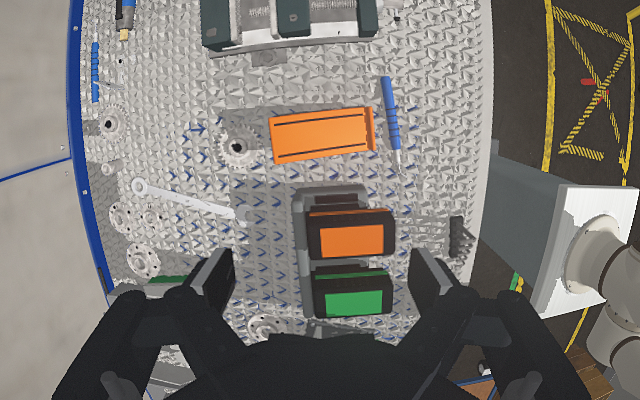

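```bash
cat > seg.py <<'E'
from h import *
def blobs(tag,col):
    p=load(tag);h=cv2.cvtColor(p['pixels'],cv2.COLOR_RGB2HSV)
    m=cv2.inRange(h,(50,120,60),(80,255,255)) if col=='g' else cv2.inRange(h,(5,180,120),(16,255,255))
    cs,_=cv2.findContours(m,cv2.RETR_EXTERNAL,cv2.CHAIN_APPROX_NONE)
    return p,[c[:,0,:] for c in cs if cv2.contourArea(c)>400]
if __name__=='__main__':
    for tag in ['w1','w2']:
        for col in 'go':
            p,bs=blobs(tag,col)
            for b in bs:
                q=cv2.minAreaRect(onz(p,b,0.108)[:,:2].astype(np.float32))
                ap=cv2.approxPolyDP(b,4,True)[:,0]
                print(tag,col,b.min(0),b.max(0),'rect@.108',np.round(q[0],4),np.round(q[1],4),round(q[2],2),ap.tolist())
E
python3 seg.py
```

```text
w1 g [289 262] [403 306] rect@.108 [0.5992 0.1017] [0.0523 0.1141] 86.82 [[289, 304], [388, 306], [403, 270], [393, 265], [298, 262]]
w1 g [154 170] [190 279] rect@.108 [0.7727 0.0399] [0.0119 0.1189] 7.27 [[162, 170], [154, 172], [170, 232], [176, 233], [185, 279], [190, 270]]
w1 g [325 145] [411 191] rect@.108 [ 0.5815 -0.0194] [0.0771 0.0397] 3.75 [[411, 145], [325, 148], [327, 190], [411, 186]]
w1 o [318  36] [409  82] rect@.108 [ 0.5873 -0.1155] [0.0775 0.0396] 3.7 [[318, 39], [322, 82], [409, 79], [406, 37]]
w2 g [325 290] [381 316] rect@.108 [ 0.5809 -0.0191] [0.0774 0.04  ] 3.23 [[381, 290], [325, 294], [326, 314], [380, 312]]
w2 o [320 225] [382 256] rect@.108 [ 0.5874 -0.1149] [0.0769 0.0393] 3.28 [[382, 225], [320, 229], [322, 256], [381, 252]]
w2 o [269 107] [363 163] rect@.108 [ 0.628  -0.2445] [0.1068 0.0531] 6.32 [[363, 108], [269, 118], [275, 163], [327, 155], [324, 151], [277, 156], [326, 147], [318, 144], [323, 143], [317, 134], [327, 129], [327, 122], [338, 123], [274, 123]]
```

Run:
```python
from h import *
a=cv2.imread('pics/w1.png');b=cv2.imread('pics/w2.png')
x=cv2.resize(a[10:320,270:440],None,fx=2.3,fy=1.9)[:590]
cv2.imwrite('pics/z1.png',cv2.resize(a[240:320,280:420],None,fx=5,fy=5))
cv2.imwrite('pics/z2.png',cv2.resize(b[70:330,260:410],None,fx=2.3*1.5,fy=2.3)); cv2.imwrite('pics/z2.png',cv2.resize(b[95:175,260:410],None,fx=5,fy=5))
cv2.imwrite('pics/z3.png',cv2.resize(a[15:215,270:440],None,fx=3,fy=3))
```

```text
(no output)
```

View pics/z1.png

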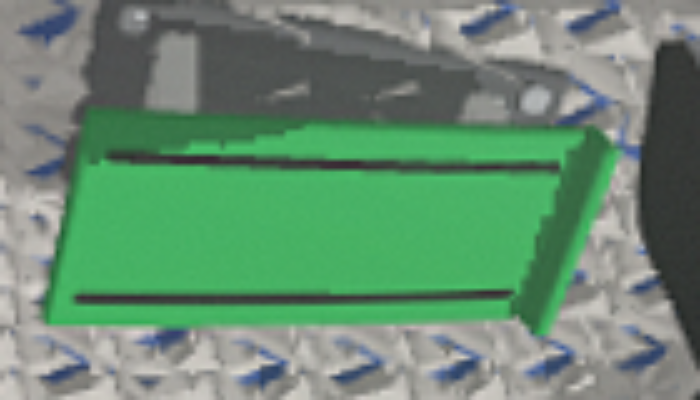

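View pics/z2.png

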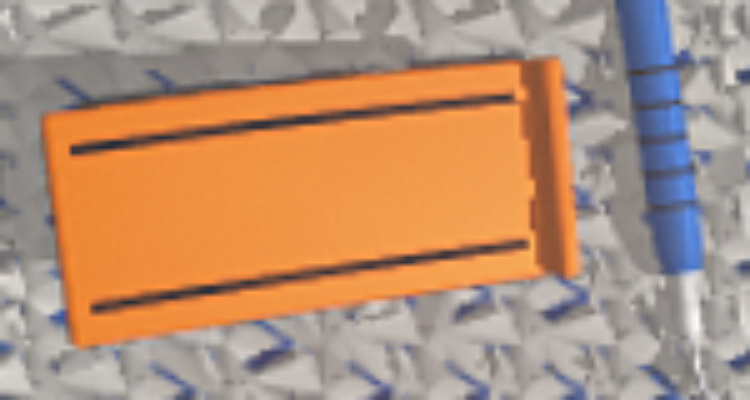

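View pics/z3.png

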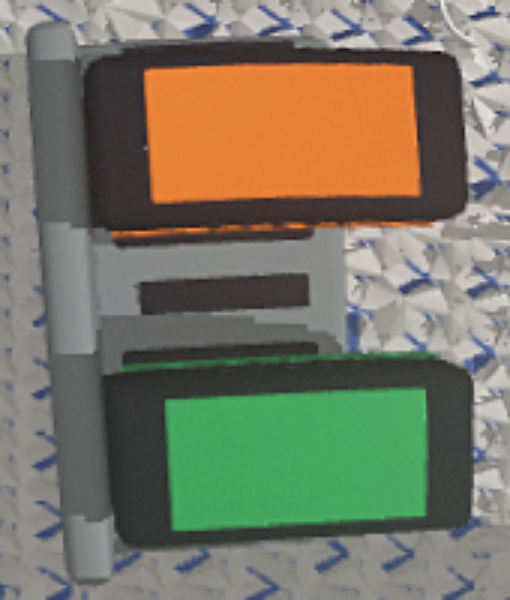

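```bash
cat > fit.py <<'E'
from h import *
from scipy.optimize import least_squares
def deckT(v):
    T=np.eye(4);T[:3,:3]=(R.from_euler('z',v[2])*R.from_euler('y',-0.30)).as_matrix();T[:3,3]=[v[0],v[1],0.056];return T
L=np.array([[.066,-.03,0],[.066,.03,0],[-.066,.03,0],[-.066,-.03,0]])
def fit(p,uv,v0,L=L):
    f=lambda v:(proj(p,L@deckT(v)[:3,:3].T+deckT(v)[:3,3])-uv).ravel()
    r=least_squares(f,v0);return r.x,r.fun.reshape(-1,2)
if __name__=='__main__':
    for tag,uv,v0 in [('w1',[[297,262.4],[289,304.4],[383,302],[397,265.6]],[.6,.1,0]),('w2',[[268.4,118],[275.6,164.2],[367,149.4],[364.4,107.4]],[.63,-.25,0])]:
        p=load(tag);v,e=fit(p,np.array(uv),v0);print(tag,np.round(v,4),np.round(e,1).tolist())
        im=p['pixels'][:,:,::-1].copy()
        im=cv2.resize(im,None,fx=5,fy=5)
        X=np.r_[L,[[-.066,-.03,.008],[-.066,.03,.008]]];u=proj(p,X@deckT(v)[:3,:3].T+deckT(v)[:3,3])
        for a,b in [(0,1),(1,2),(2,3),(3,0),(3,4),(4,5),(5,2)]: cv2.line(im,*[tuple(int(t) for t in u[k]*5+2) for k in (a,b)],(0,0,255) if tag=='w1' else (255,0,0),1)
        c=u.mean(0)*5;x,y=int(c[0]-350),int(c[1]-220);cv2.imwrite(f'pics/f{tag}.png',im[y:y+440,x:x+700])
E
python3 fit.py
```

```text
w1 [ 0.5949  0.1343 -0.2176] [[0.1, -0.3], [-1.1, 0.4], [0.5, 0.8], [0.6, -0.6]]
w2 [ 0.6246 -0.241   0.1044] [[-1.0, -0.4], [-1.8, 0.8], [2.2, 0.7], [0.9, -0.9]]
```

View pics/fw1.png

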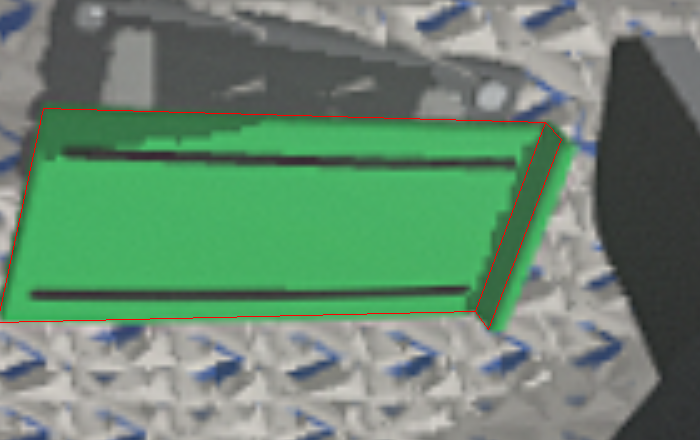

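View pics/fw2.png

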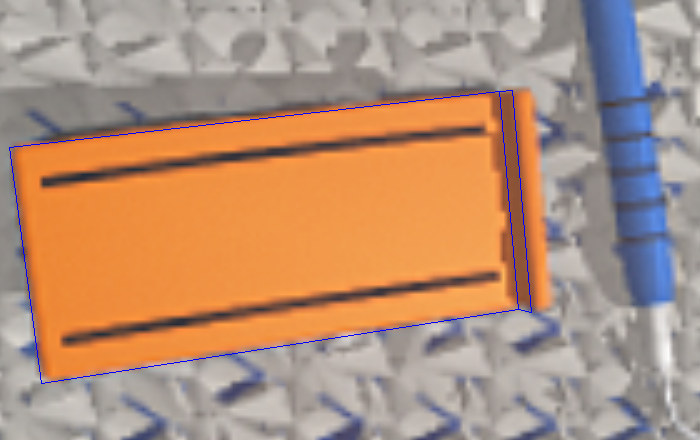

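```bash
python3 -m jog '[{"x":-0.005,"y":0.02,"z":-0.018,"wx":0,"wy":0,"wz":-0.168,"jaw":0},{"x":-0.005,"y":0.02,"z":-0.018,"wx":0,"wy":0,"wz":-0.168,"jaw":0},{"x":-0.005,"y":0.02,"z":-0.018,"wx":0,"wy":0,"wz":-0.168,"jaw":0},{"x":-0.005,"y":0.02,"z":-0.018,"wx":0,"wy":0,"wz":-0.168,"jaw":0},{"x":-0.005,"y":0.02,"z":-0.018,"wx":0,"wy":0,"wz":-0.168,"jaw":0},{"x":-0.005,"y":0.02,"z":-0.018,"wx":0,"wy":0,"wz":-0.168,"jaw":0},{"x":-0.005,"y":0.02,"z":-0.018,"wx":0,"wy":0,"wz":-0.168,"jaw":0},{"x":-0.005,"y":0.02,"z":-0.018,"wx":0,"wy":0,"wz":-0.168,"jaw":0},{"x":-0.005,"y":0.02,"z":-0.018,"wx":0,"wy":0,"wz":-0.168,"jaw":0},{"x":0,"y":0,"z":0,"wx":0,"wy":0,"wz":0,"jaw":0},{"x":0,"y":0,"z":0,"wx":0,"wy":0,"wz":0,"jaw":0}]' 100
python3 - <<'E'
from h import *
p=snap("wrist","w3"); print(p['tcp'],R.from_rotvec(p['rot']).as_matrix().round(3), manip.state()['joint_pos'].round(2))
E
cp pics/w3.pkl pics/w.pkl
python3 - <<'E'
from seg import *
for col in 'go':
    p,bs=blobs('w3',col)
    for b in bs:
        q=cv2.minAreaRect(onz(p,b,0.108)[:,:2].astype(np.float32)); print(col,np.round(q[0],4),np.round(q[1],4),round(q[2],2))
E
```

```text
clock: 4.45
tcp_pos: [0.5806, -0.0199, 0.1611]
ee_rot: [-0.096, 3.139, -0.0]
ft_force: [-0.5, -0.5, 0.7]
finger_gap: 0.0857
[ 0.58060049 -0.01994317  0.16105519] [[-0.998 -0.061  0.001]
 [-0.061  0.998 -0.   ]
 [-0.001 -0.    -1.   ]] [ 0.24  0.38 -0.22  0.   -0.97 -1.75]
g [ 0.5815 -0.0195] [0.0769 0.0399] 3.6
g [0.5775 0.0999] [0.0494 0.1203] 88.74
o [0.5953 0.2297] [0.0309 0.0617] 65.69
o [ 0.5875 -0.1155] [0.0775 0.0398] 3.66
o [ 0.6012 -0.1931] [0.05  0.128] 82.1
o [ 0.5741 -0.0788] [0.0888 0.0036] 3.62
o [0.4772 0.1675] [0.0745 0.0067] 32.33
o [0.4604 0.2139] [0.0629 0.0309] 32.78
```

View pics/w3.png

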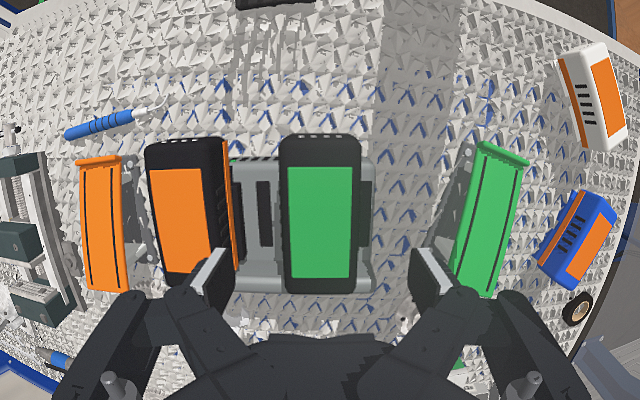

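```bash
python3 -m jog '[{"x":0.0005,"y":0.0005,"z":-0.026,"wx":0,"wy":0,"wz":0,"jaw":0},{"x":0,"y":0,"z":-0.026,"wx":0,"wy":0,"wz":0,"jaw":0},{"x":0,"y":0,"z":-0.026,"wx":0,"wy":0,"wz":0,"jaw":0},{"x":0,"y":0,"z":0,"wx":0,"wy":0,"wz":0,"jaw":0},{"x":0,"y":0,"z":0,"wx":0,"wy":0,"wz":0,"jaw":1},{"x":0,"y":0,"z":0,"wx":0,"wy":0,"wz":0,"jaw":1},{"x":0,"y":0,"z":0,"wx":0,"wy":0,"wz":0,"jaw":1},{"x":0,"y":0,"z":0,"wx":0,"wy":0,"wz":0,"jaw":1},{"x":0,"y":0,"z":0,"wx":0,"wy":0,"wz":0,"jaw":1},{"x":0,"y":0,"z":0,"wx":0,"wy":0,"wz":0,"jaw":1}]' 100
python3 - <<'E'
from fit import *
p=load('w3');im=cv2.resize(p['pixels'][:,:,::-1],None,fx=4,fy=4)
for v in ([.5949,.1343,-.2176],[.6235,-.241,.104]):
    X=np.r_[L,[[-.066,-.03,.008],[-.066,.03,.008]]];u=proj(p,X@deckT(v)[:3,:3].T+deckT(v)[:3,3])
    for a,b in [(0,1),(1,2),(2,3),(3,0),(3,4),(4,5),(5,2)]: cv2.line(im,*[tuple(int(t) for t in u[k]*4+2) for k in (a,b)],(0,0,0),1)
cv2.imwrite('pics/ov3.png',np.hstack([im[560:1160,280:540],im[560:1160,1760:2160]]))
E
```

```text
clock: 5.75
tcp_pos: [0.5816, -0.0196, 0.0843]
ee_rot: [-0.093, 3.137, -0.0]
ft_force: [-0.8, -1.4, 6.7]
finger_gap: 0.0506
```

View pics/ov3.png

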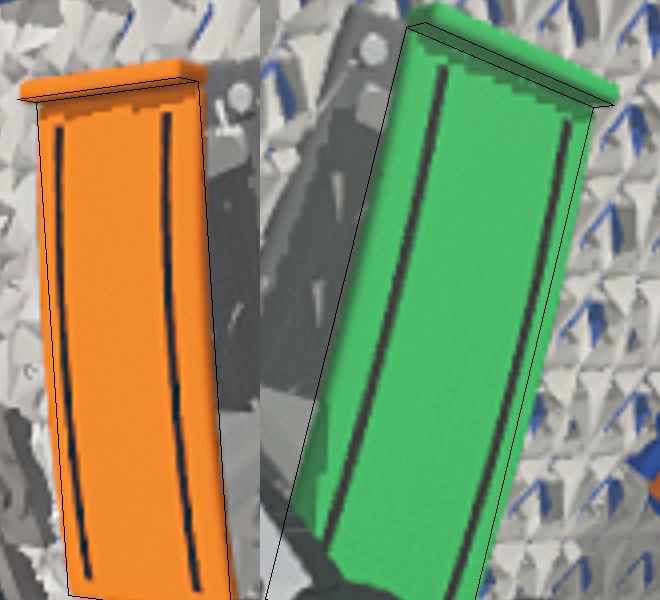

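```bash
python3 -m jog '[{"x":-0.003,"y":-0.0002,"z":0,"wx":0,"wy":0,"wz":0,"jaw":1},{"x":-0.003,"y":-0.0002,"z":0,"wx":0,"wy":0,"wz":0,"jaw":1},{"x":-0.003,"y":-0.0002,"z":0,"wx":0,"wy":0,"wz":0,"jaw":1},{"x":-0.004,"y":-0.0002,"z":0,"wx":0,"wy":0,"wz":0,"jaw":1},{"x":-0.004,"y":-0.0002,"z":0,"wx":0,"wy":0,"wz":0,"jaw":1}]' 110
python3 - <<'E'
from h import *
p=snap("wrist","w4");print(manip.state()['ft_force'],manip.state()['ft_torque'])
E
```

```text
clock: 6.38
tcp_pos: [0.5687, -0.02, 0.0845]
ee_rot: [-0.094, 3.128, 0.001]
ft_force: [7.6, -2.3, 1.9]
finger_gap: 0.0508
[ 3.7943775  -2.15448267  4.16228139] [-0.61529672 -1.17190935 -0.03889878]
```

View pics/w4.png

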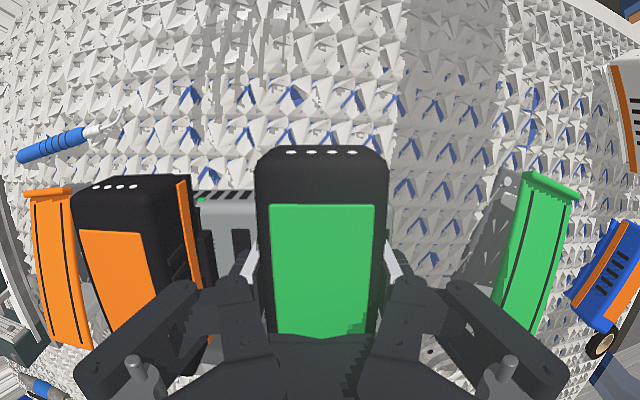

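```bash
python3 -m jog '[{"x":-0.0065,"y":-0.0004,"z":0,"wx":0,"wy":0,"wz":0,"jaw":1},{"x":-0.0065,"y":-0.0004,"z":0,"wx":0,"wy":0,"wz":0,"jaw":1},{"x":-0.0065,"y":-0.0004,"z":0,"wx":0,"wy":0,"wz":0,"jaw":1},{"x":-0.0065,"y":-0.0004,"z":0,"wx":0,"wy":0,"wz":0,"jaw":1},{"x":-0.0065,"y":-0.0004,"z":0,"wx":0,"wy":0,"wz":0,"jaw":1},{"x":-0.0065,"y":-0.0004,"z":0,"wx":0,"wy":0,"wz":0,"jaw":1},{"x":-0.0065,"y":-0.0004,"z":0,"wx":0,"wy":0,"wz":0,"jaw":1},{"x":-0.0065,"y":-0.0004,"z":0,"wx":0,"wy":0,"wz":0,"jaw":1},{"x":-0.0065,"y":-0.0004,"z":0,"wx":0,"wy":0,"wz":0,"jaw":1},{"x":0,"y":0,"z":0,"wx":0,"wy":0,"wz":0,"jaw":1}]' 110
python3 - <<'E'
from h import *
p=snap("wrist","w5");snap("side","s5");print(manip.state()['ft_force'],manip.state()['ft_torque'])
a=cv2.imread('pics/w5.png');b=cv2.imread('pics/s5.png');cv2.imwrite('pics/c5.png',np.vstack([a[:300],cv2.resize(b[140:260,200:455],(640,300))]))
E
```

```text
clock: 7.68
tcp_pos: [0.5061, -0.0235, 0.0839]
ee_rot: [-0.094, 3.136, 0.001]
ft_force: [-1.4, 1.0, 8.6]
finger_gap: 0.0505
[-0.34855453 -0.02881869  8.80151226] [ 0.28222961 -0.35430664  0.02312334]
```

View pics/c5.png

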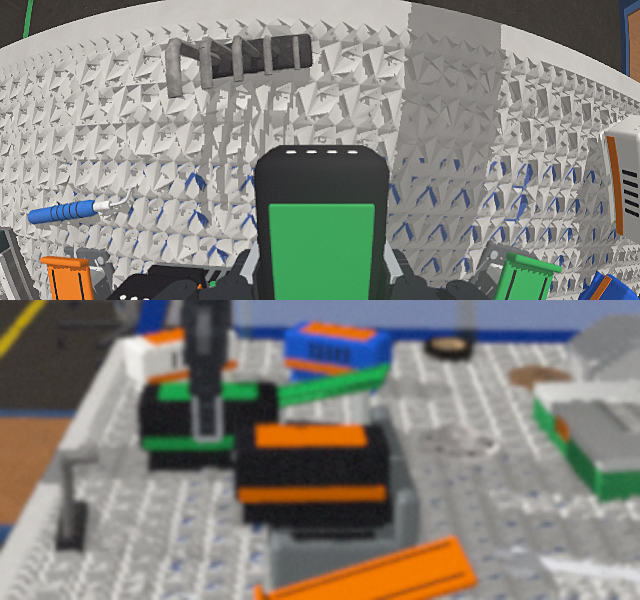

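```bash
cat > plan.py <<'E'
from fit import *
import sys
G=[.5949,.1343,-.2176]; O=[.6235,-.241,.104]; YAW=0.0630
def plan(v,dx,h,rel):  # rel: tcp in pack frame (pack origin underside)
    s=manip.state(); T=deckT(v)
    Rt=R.from_matrix(T[:3,:3])*R.from_rotvec([0,np.pi,0])  # tool x=-pack x, y = pack y, z=-z
    Rc=R.from_rotvec(s['ee_rot'])
    tgt=T[:3,:3]@(np.array([dx,0,h])+rel)+T[:3,3]
    return tgt,tgt-s['tcp_pos'],(Rt*Rc.inv()).as_rotvec()
E
python3 - <<'E'
from plan import *
from seg import blobs
p,bs=blobs('w5','g')
for b in bs:
    q=cv2.minAreaRect(onz(p,b,0.108)[:,:2].astype(np.float32)); print(np.round(q[0],4),np.round(q[1],4),round(q[2],2))
for h in (.08,0.03,.002):
  t,d,w=plan(G,-.008,h,np.array([0,0,.038]));print(h,t.round(4),d.round(4),w.round(4))
print('after lift rel z -> subtract .09')
E
```

```text
[0.5122 0.0801] [0.0415 0.0522] 88.86
[ 0.4995 -0.0227] [0.0646 0.0396] 3.29
0.08 [0.5534 0.1435 0.1664] [0.0473 0.167  0.0825] [-0.0241 -0.2959 -0.2754]
0.03 [0.5678 0.1403 0.1186] [0.0617 0.1638 0.0347] [-0.0241 -0.2959 -0.2754]
0.002 [0.5759 0.1385 0.0918] [0.0698 0.162  0.008 ] [-0.0241 -0.2959 -0.2754]
after lift rel z -> subtract .09
```

```bash
python3 -m jog '[{"x":0,"y":0,"z":0.02,"wx":0,"wy":0,"wz":0,"jaw":1},{"x":0,"y":0,"z":0.03,"wx":0,"wy":0,"wz":0,"jaw":1},{"x":0,"y":0,"z":0.035,"wx":0,"wy":0,"wz":0,"jaw":1},{"x":0.006,"y":0.021,"z":0.015,"wx":-0.003,"wy":-0.037,"wz":-0.0344,"jaw":1},{"x":0.006,"y":0.021,"z":0,"wx":-0.003,"wy":-0.037,"wz":-0.0344,"jaw":1},{"x":0.006,"y":0.021,"z":0,"wx":-0.003,"wy":-0.037,"wz":-0.0344,"jaw":1},{"x":0.006,"y":0.021,"z":0,"wx":-0.003,"wy":-0.037,"wz":-0.0344,"jaw":1},{"x":0.006,"y":0.021,"z":0,"wx":-0.003,"wy":-0.037,"wz":-0.0344,"jaw":1},{"x":0.006,"y":0.021,"z":0,"wx":-0.003,"wy":-0.037,"wz":-0.0344,"jaw":1},{"x":0.006,"y":0.021,"z":-0.005,"wx":-0.003,"wy":-0.037,"wz":-0.0344,"jaw":1},{"x":0.006,"y":0.021,"z":-0.01,"wx":-0.003,"wy":-0.037,"wz":-0.0344,"jaw":1},{"x":0,"y":0,"z":0,"wx":0,"wy":0,"wz":0,"jaw":1}]' 110
python3 - <<'E'
from plan import *
p=snap("wrist","w6");snap("side","s6");print(manip.state()['ft_force'],manip.state()['ft_torque'])
a=cv2.imread('pics/w6.png');b=cv2.imread('pics/s6.png');cv2.imwrite('pics/c6.png',np.vstack([a[:300],cv2.resize(b[80:260,200:455],(640,300))]))
for h in (.08,0.03,.002):
  t,d,w=plan(G,-.008,h,np.array([0,0,.038]));print(h,t.round(4),d.round(4),w.round(4))
E
```

```text
clock: 9.28
tcp_pos: [0.55, 0.1431, 0.1639]
ee_rot: [0.309, 2.837, -0.054]
ft_force: [0.0, -0.7, -3.9]
finger_gap: 0.0507
[-0.41033333 -0.39872393 -2.67477173] [0.24296775 0.80782068 0.02225559]
0.08 [0.5534 0.1435 0.1664] [0.0021 0.0006 0.0007] [ 0.0017 -0.0084  0.0015]
0.03 [0.5678 0.1403 0.1186] [ 0.0165 -0.0026 -0.047 ] [ 0.0017 -0.0084  0.0015]
0.002 [0.5759 0.1385 0.0918] [ 0.0246 -0.0044 -0.0738] [ 0.0017 -0.0084  0.0015]
```

View pics/c6.png

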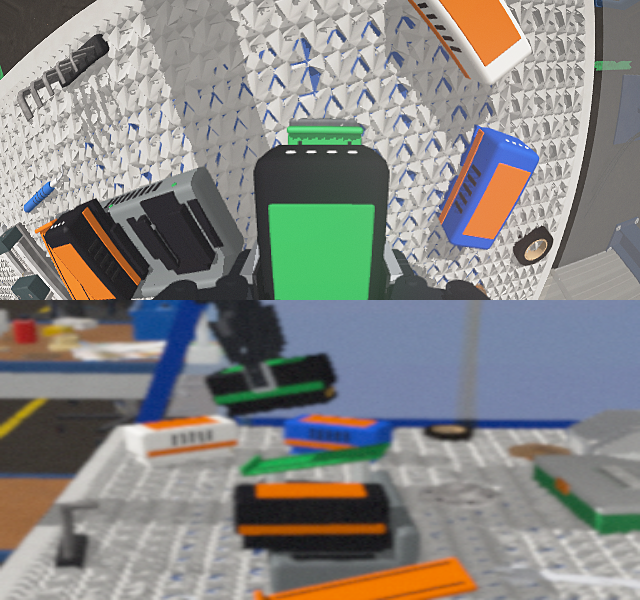

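```bash
python3 -m jog '[{"x":0.0055,"y":-0.001,"z":-0.016,"wx":0.0006,"wy":-0.003,"wz":0.0005,"jaw":1},{"x":0.0055,"y":-0.001,"z":-0.016,"wx":0.0006,"wy":-0.003,"wz":0.0005,"jaw":1},{"x":0.0055,"y":-0.001,"z":-0.015,"wx":0,"wy":0,"wz":0,"jaw":1},{"x":0.003,"y":-0.0006,"z":-0.01,"wx":0,"wy":0,"wz":0,"jaw":1},{"x":0.0026,"y":-0.0006,"z":-0.008,"wx":0,"wy":0,"wz":0,"jaw":1},{"x":0,"y":0,"z":0,"wx":0,"wy":0,"wz":0,"jaw":1},{"x":0,"y":0,"z":0,"wx":0,"wy":0,"wz":0,"jaw":1}]' 110
python3 - <<'E'
from plan import *
p=snap("wrist","w7");snap("side","s7");print(manip.state()['ft_force'],manip.state()['ft_torque'])
a=cv2.imread('pics/w7.png');b=cv2.imread('pics/s7.png');cv2.imwrite('pics/c7.png',np.vstack([a[:300],cv2.resize(b[100:230,200:400],(640,300))]))
for h in (.006,0.003,.0):
  t,d,w=plan(G,-.008,h,np.array([0,0,.038]));print(h,t.round(4),d.round(4),w.round(4))
E
```

```text
clock: 10.25
tcp_pos: [0.5753, 0.1398, 0.1028]
ee_rot: [0.309, 2.824, -0.043]
ft_force: [0.8, 0.3, -3.3]
finger_gap: 0.0505
[ 0.2509167  -0.48128096 -3.57926926] [ 0.17298437  0.93054471 -0.0259268 ]
0.006 [0.5747 0.1388 0.0957] [-0.0006 -0.0013 -0.0073] [-0.0024  0.0031 -0.0003]
0.003 [0.5756 0.1386 0.0928] [ 0.0003 -0.0014 -0.0101] [-0.0024  0.0031 -0.0003]
0.0 [0.5765 0.1384 0.0899] [ 0.0011 -0.0016 -0.013 ] [-0.0024  0.0031 -0.0003]
```

View pics/c7.png

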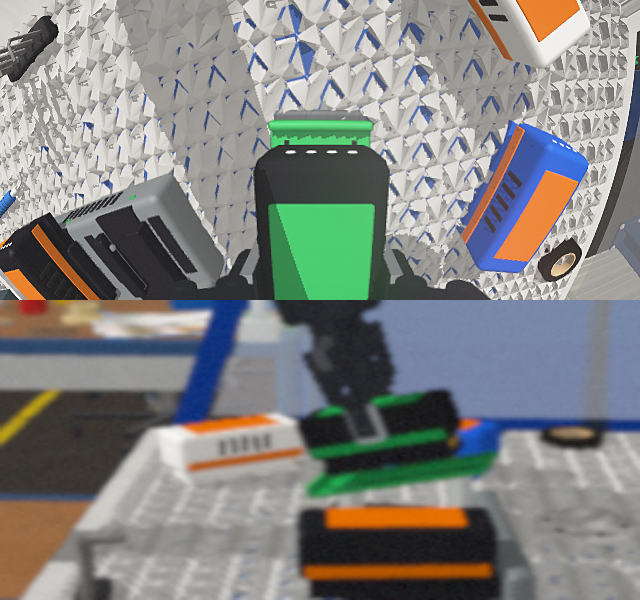

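```bash
python3 -m jog '[{"x":0,"y":-0.0005,"z":-0.004,"wx":-0.001,"wy":0.001,"wz":0,"jaw":1},{"x":0,"y":-0.0005,"z":-0.004,"wx":-0.001,"wy":0.001,"wz":0,"jaw":1},{"x":0.0005,"y":-0.0005,"z":-0.002,"wx":0,"wy":0.001,"wz":0,"jaw":1},{"x":0,"y":0,"z":0,"wx":0,"wy":0,"wz":0,"jaw":1}]' 110
python3 -m jog '[{"x":0,"y":0,"z":-0.0015,"wx":0,"wy":0,"wz":0,"jaw":1},{"x":0,"y":0,"z":0,"wx":0,"wy":0,"wz":0,"jaw":1}]' 110
python3 -c "
from plan import *
s=manip.state();print(s['ft_force'],s['ft_torque']);print(plan(G,-.008,0,np.array([0,0,.038])))"
```

```text
clock: 10.85
tcp_pos: [0.5755, 0.138, 0.092]
ee_rot: [0.309, 2.828, -0.048]
ft_force: [-0.2, 0.1, -3.1]
finger_gap: 0.0502
clock: 11.1
tcp_pos: [0.5755, 0.1382, 0.0907]
ee_rot: [0.308, 2.827, -0.047]
ft_force: [1.0, 0.1, -3.9]
finger_gap: 0.0504
[ 0.99219448  0.07134724 -3.93637873] [0.19492576 0.91213835 0.00737177]
(array([0.57647258, 0.13837432, 0.08993862]), array([ 0.00095954,  0.00020172, -0.00077482]), array([ 0.00039704, -0.00112352, -0.00013681]))
```

No contact yet; continue gently.

```bash
python3 -m jog '[{"x":0.0003,"y":0,"z":-0.001,"wx":0,"wy":0,"wz":0,"jaw":1},{"x":0,"y":0,"z":0,"wx":0,"wy":0,"wz":0,"jaw":1}]' 110
python3 -m jog '[{"x":0.0003,"y":0,"z":-0.001,"wx":0,"wy":0,"wz":0,"jaw":1},{"x":0,"y":0,"z":0,"wx":0,"wy":0,"wz":0,"jaw":1}]' 110
python3 -c "
from plan import *
s=manip.state();print(s['ft_force'],s['ft_torque']);print(plan(G,-.008,0,np.array([0,0,.038])))"
```

```text
clock: 11.35
tcp_pos: [0.5759, 0.1383, 0.09]
ee_rot: [0.308, 2.827, -0.047]
ft_force: [-1.3, 0.3, -2.3]
finger_gap: 0.0506
clock: 11.6
tcp_pos: [0.5759, 0.1383, 0.0899]
ee_rot: [0.308, 2.826, -0.047]
ft_force: [-6.7, 1.6, 5.1]
finger_gap: 0.0506
[-6.67692538  1.58219439  5.11917544] [ 0.22542949  1.92994972 -0.11192339]
(array([0.57647258, 0.13837432, 0.08993862]), array([5.30053810e-04, 3.58398254e-05, 6.37738426e-05]), array([ 0.00036179,  0.00010001, -0.00033281]))
```

```bash
python3 -m jog '[{"x":0,"y":0,"z":-0.0007,"wx":0,"wy":0.008,"wz":0,"jaw":1},{"x":0,"y":0,"z":0,"wx":0,"wy":0,"wz":0,"jaw":1}]' 110
python3 - <<'E'
from h import *
s=manip.state();print(s['ft_force'],s['ft_torque'])
snap("side","s8");snap("scene","c8")
b=cv2.imread('pics/s8.png');c=cv2.imread('pics/c8.png');cv2.imwrite('pics/d8.png',np.vstack([cv2.resize(b[110:210,220:380],(800,300*5//3//2+50)),cv2.resize(c[160:270,200:400],(800,290))]))
E
```

```text
clock: 11.85
tcp_pos: [0.576, 0.1384, 0.0901]
ee_rot: [0.309, 2.833, -0.048]
ft_force: [-11.5, 1.0, 8.5]
finger_gap: 0.0507
[-11.53507269   0.99416771   8.54218865] [-0.02670057  2.18762387 -0.27862405]
```

View pics/d8.png

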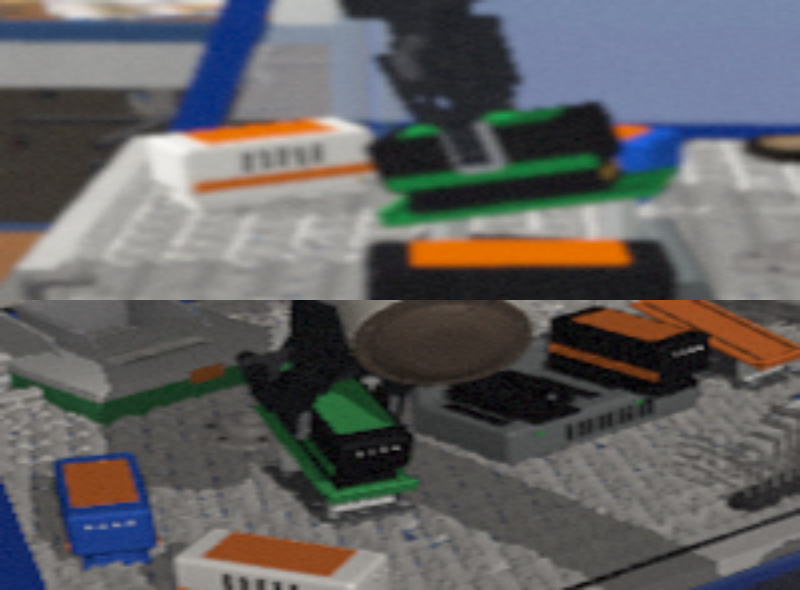

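```bash
python3 -m jog '[{"x":-0.0007,"y":0,"z":0,"wx":0,"wy":0,"wz":0,"jaw":1},{"x":0,"y":0,"z":0,"wx":0,"wy":0,"wz":0,"jaw":0.3},{"x":0,"y":0,"z":0,"wx":0,"wy":0,"wz":0,"jaw":0.2},{"x":0,"y":0,"z":0,"wx":0,"wy":0,"wz":0,"jaw":0},{"x":0,"y":0,"z":0,"wx":0,"wy":0,"wz":0,"jaw":0},{"x":0,"y":0,"z":0,"wx":0,"wy":0,"wz":0,"jaw":0}]' 30
python3 - <<'E'
from h import *
s=manip.state();print(s['ft_force'],s['ft_torque'])
E
```

```text
clock: 12.7
tcp_pos: [0.5755, 0.1382, 0.088]
ee_rot: [0.309, 2.835, -0.049]
ft_force: [0.2, 0.0, -0.0]
finger_gap: 0.0852
[ 0.23077914  0.04448649 -0.03491875] [ 0.06334551  0.52259281 -0.00969181]
```

```bash
python3 -m jog '[{"x":-0.0058,"y":0.0013,"z":0.0191,"wx":0,"wy":0,"wz":0,"jaw":0},{"x":-0.0087,"y":0.0019,"z":0.0287,"wx":0,"wy":0,"wz":0,"jaw":0},{"x":-0.0087,"y":0.0019,"z":0.0287,"wx":0,"wy":0,"wz":0,"jaw":0},{"x":-0.0087,"y":0.0019,"z":0.0287,"wx":0,"wy":0,"wz":0,"jaw":0},{"x":0,"y":0,"z":0,"wx":0,"wy":0,"wz":0,"jaw":0}]' 30
python3 - <<'E'
from h import *
snap("wrist","w9");snap("side","s9");s=manip.state();print(s['joint_pos'])
b=cv2.imread('pics/s9.png');c=cv2.imread('pics/w9.png');cv2.imwrite('pics/d9.png',np.vstack([cv2.resize(b[120:210,250:390],(640,250)),c[:330]]))
E
```

```text
clock: 13.32
tcp_pos: [0.5444, 0.1463, 0.196]
ee_rot: [0.308, 2.831, -0.043]
ft_force: [1.1, 0.3, -1.0]
finger_gap: 0.0856
[ 0.64827592  0.2135891  -0.53359742  0.36377605 -0.66597249 -2.70600944]
```

View pics/d9.png

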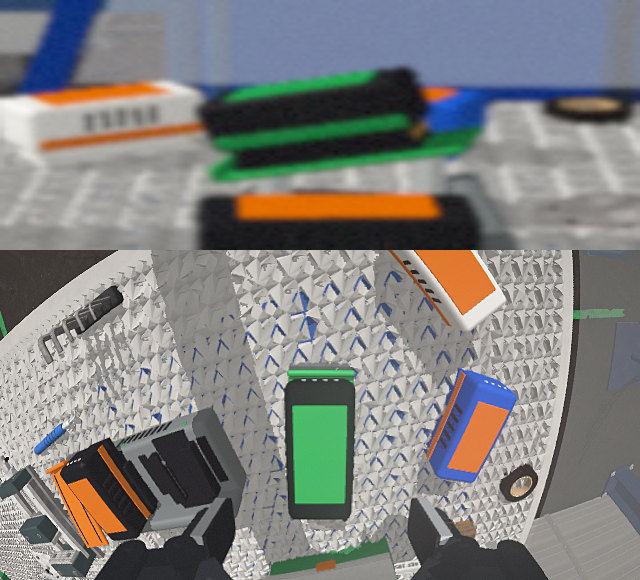

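```bash
cat > chk.py <<'E'
from plan import *
from seg import blobs
def chk(tag,col,v):
    p,bs=blobs(tag,col);T=deckT(v);Ti=np.linalg.inv(T)
    for b in bs:
        o,d=ray(p,b);o=Ti[:3,:3]@o+Ti[:3,3];d=d@Ti[:3,:3].T
        X=o+d*((.062-o[2])/d[:,2])[:,None]
        q=cv2.minAreaRect(X[:,:2].astype(np.float32));print('in deck frame',np.round(q[0],4),np.round(q[1],4),round(q[2],2))
E
python3 -c "
from chk import *
chk('w9','g',G)
s=manip.state();print((R.from_rotvec([0,0,YAW])*R.from_rotvec([0,np.pi,0])*R.from_rotvec(s['ee_rot']).inv()).as_rotvec())"
```

```text
in deck frame [-0.0098  0.0007] [0.0775 0.0397] 0.24
in deck frame [-0.0698  0.0016] [0.0473 0.0086] 88.97
[0.02456596 0.29097159 0.27830607]
```

```bash
python3 -m jog '[{"x":0.0043,"y":-0.0262,"z":0,"wx":0.0025,"wy":0.0291,"wz":0.0278,"jaw":0},{"x":0.0043,"y":-0.0262,"z":0,"wx":0.0025,"wy":0.0291,"wz":0.0278,"jaw":0},{"x":0.0043,"y":-0.0262,"z":0,"wx":0.0025,"wy":0.0291,"wz":0.0278,"jaw":0},{"x":0.0043,"y":-0.0262,"z":0,"wx":0.0025,"wy":0.0291,"wz":0.0278,"jaw":0},{"x":0.0043,"y":-0.0262,"z":0,"wx":0.0025,"wy":0.0291,"wz":0.0278,"jaw":0},{"x":0.0043,"y":-0.0262,"z":0,"wx":0.0025,"wy":0.0291,"wz":0.0278,"jaw":0},{"x":0.0043,"y":-0.0262,"z":0,"wx":0.0025,"wy":0.0291,"wz":0.0278,"jaw":0},{"x":0.0043,"y":-0.0262,"z":-0.01,"wx":0.0025,"wy":0.0291,"wz":0.0278,"jaw":0},{"x":0.0043,"y":-0.0262,"z":-0.015,"wx":0.0025,"wy":0.0291,"wz":0.0278,"jaw":0},{"x":0.0043,"y":-0.0262,"z":-0.01,"wx":0.0025,"wy":0.0291,"wz":0.0278,"jaw":0},{"x":0,"y":0,"z":0,"wx":0,"wy":0,"wz":0,"jaw":0},{"x":0,"y":0,"z":0,"wx":0,"wy":0,"wz":0,"jaw":0}]' 30
python3 - <<'E'
from plan import *
from seg import blobs
snap("wrist","w10")
p,bs=blobs('w10','o')
for b in bs:
    q=cv2.minAreaRect(onz(p,b,0.108)[:,:2].astype(np.float32)); print(np.round(q[0],4),np.round(q[1],4),round(q[2],2))
s=manip.state();print((R.from_rotvec([0,0,YAW])*R.from_rotvec([0,np.pi,0])*R.from_rotvec(s['ee_rot']).inv()).as_rotvec(),s['tcp_pos'])
E
```

```text
clock: 14.92
tcp_pos: [0.5861, -0.1168, 0.1572]
ee_rot: [0.097, -3.138, -0.0]
ft_force: [0.4, -0.6, -0.1]
finger_gap: 0.0855
[0.5983 0.2084] [0.0309 0.0566] 65.59
[ 0.5877 -0.1153] [0.0766 0.0396] 3.64
[ 0.599  -0.2141] [0.0479 0.117 ] 87.32
[-0.00020123 -0.00073173  0.00013505] [ 0.58623573 -0.11644761  0.15781398]
```

View pics/w10.png

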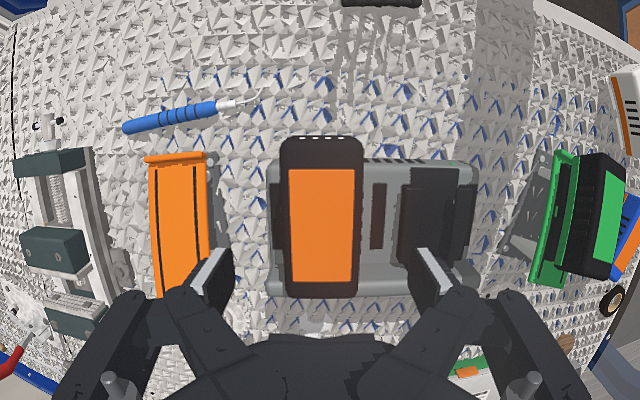

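```bash
python3 -m jog '[{"x":0.0013,"y":0.001,"z":-0.0245,"wx":0,"wy":0,"wz":0,"jaw":0},{"x":0,"y":0,"z":-0.0245,"wx":0,"wy":0,"wz":0,"jaw":0},{"x":0,"y":0,"z":-0.0245,"wx":0,"wy":0,"wz":0,"jaw":0},{"x":0,"y":0,"z":0,"wx":0,"wy":0,"wz":0,"jaw":0},{"x":0,"y":0,"z":0,"wx":0,"wy":0,"wz":0,"jaw":1},{"x":0,"y":0,"z":0,"wx":0,"wy":0,"wz":0,"jaw":1},{"x":0,"y":0,"z":0,"wx":0,"wy":0,"wz":0,"jaw":1},{"x":0,"y":0,"z":0,"wx":0,"wy":0,"wz":0,"jaw":1},{"x":0,"y":0,"z":0,"wx":0,"wy":0,"wz":0,"jaw":1},{"x":0,"y":0,"z":0,"wx":0,"wy":0,"wz":0,"jaw":1}]' 110
```

```text
clock: 16.23
tcp_pos: [0.589, -0.1158, 0.0868]
ee_rot: [-0.099, 3.137, -0.0]
ft_force: [-1.0, 0.5, 4.9]
finger_gap: 0.0506
```

```bash
python3 -m jog '[{"x":-0.003,"y":-0.0002,"z":0,"wx":0,"wy":0,"wz":0,"jaw":1},{"x":-0.003,"y":-0.0002,"z":0,"wx":0,"wy":0,"wz":0,"jaw":1},{"x":-0.003,"y":-0.0002,"z":0,"wx":0,"wy":0,"wz":0,"jaw":1},{"x":-0.004,"y":-0.0002,"z":0,"wx":0,"wy":0,"wz":0,"jaw":1},{"x":-0.004,"y":-0.0002,"z":0,"wx":0,"wy":0,"wz":0,"jaw":1}]' 110
python3 - <<'E'
from h import *
p=snap("wrist","w11");print(manip.state()['ft_force'],manip.state()['ft_torque'])
E
```

```text
clock: 16.85
tcp_pos: [0.577, -0.1166, 0.087]
ee_rot: [-0.101, 3.125, -0.001]
ft_force: [7.5, -1.8, 1.7]
finger_gap: 0.0506
[ 3.76912858 -1.18740017  5.57155924] [-0.20211248 -1.33527939 -0.02329013]
```

View pics/w11.png

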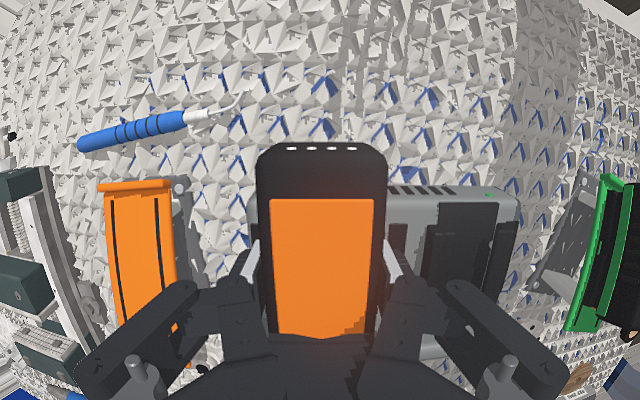

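```bash
python3 -m jog '[{"x":-0.0065,"y":-0.0004,"z":0,"wx":0,"wy":0,"wz":0,"jaw":1},{"x":-0.0065,"y":-0.0004,"z":0,"wx":0,"wy":0,"wz":0,"jaw":1},{"x":-0.0065,"y":-0.0004,"z":0,"wx":0,"wy":0,"wz":0,"jaw":1},{"x":-0.0065,"y":-0.0004,"z":0,"wx":0,"wy":0,"wz":0,"jaw":1},{"x":-0.0065,"y":-0.0004,"z":0,"wx":0,"wy":0,"wz":0,"jaw":1},{"x":-0.0065,"y":-0.0004,"z":0,"wx":0,"wy":0,"wz":0,"jaw":1},{"x":-0.0065,"y":-0.0004,"z":0,"wx":0,"wy":0,"wz":0,"jaw":1},{"x":-0.0065,"y":-0.0004,"z":0,"wx":0,"wy":0,"wz":0,"jaw":1},{"x":-0.0065,"y":-0.0004,"z":0,"wx":0,"wy":0,"wz":0,"jaw":1},{"x":0,"y":0,"z":0,"wx":0,"wy":0,"wz":0,"jaw":1}]' 110
python3 - <<'E'
from plan import *
from seg import blobs
p=snap("wrist","w12");print(manip.state()['ft_force'],manip.state()['ft_torque'])
p,bs=blobs('w12','o')
for b in bs:
    q=cv2.minAreaRect(onz(p,b,0.108)[:,:2].astype(np.float32)); print(np.round(q[0],4),np.round(q[1],4),round(q[2],2))
for h in (.08,):
  t,d,w=plan(O,-.008,h,np.array([0,0,.041]));print(h,t.round(4),d.round(4),w.round(4))
E
```

```text
clock: 18.15
tcp_pos: [0.5134, -0.1204, 0.0863]
ee_rot: [-0.099, 3.136, 0.0]
ft_force: [-0.7, 0.4, 6.9]
finger_gap: 0.0503
[-0.44362835  0.75188178  8.23104954] [ 0.23800876 -0.36279582 -0.006368  ]
[ 0.5192 -0.2063] [0.0254 0.0555] 38.75
[ 0.5073 -0.1195] [0.068  0.0395] 3.75
0.08 [ 0.5803 -0.2455  0.1692] [ 0.0669 -0.1251  0.0829] [ 0.0248 -0.295   0.0404]
```

View pics/w12.png

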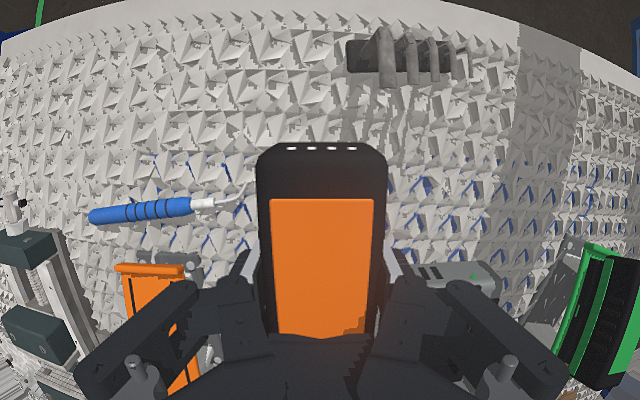

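```bash
python3 -m jog '[{"x":0,"y":0,"z":0.02,"wx":0,"wy":0,"wz":0,"jaw":1},{"x":0,"y":0,"z":0.03,"wx":0,"wy":0,"wz":0,"jaw":1},{"x":0,"y":0,"z":0.035,"wx":0,"wy":0,"wz":0,"jaw":1},{"x":0.0084,"y":-0.0156,"z":0.015,"wx":0.0031,"wy":-0.0369,"wz":0.005,"jaw":1},{"x":0.0084,"y":-0.0156,"z":0,"wx":0.0031,"wy":-0.0369,"wz":0.005,"jaw":1},{"x":0.0084,"y":-0.0156,"z":0,"wx":0.0031,"wy":-0.0369,"wz":0.005,"jaw":1},{"x":0.0084,"y":-0.0156,"z":0,"wx":0.0031,"wy":-0.0369,"wz":0.005,"jaw":1},{"x":0.0084,"y":-0.0156,"z":0,"wx":0.0031,"wy":-0.0369,"wz":0.005,"jaw":1},{"x":0.0084,"y":-0.0156,"z":0,"wx":0.0031,"wy":-0.0369,"wz":0.005,"jaw":1},{"x":0.0084,"y":-0.0156,"z":-0.005,"wx":0.0031,"wy":-0.0369,"wz":0.005,"jaw":1},{"x":0.0084,"y":-0.0156,"z":-0.01,"wx":0.0031,"wy":-0.0369,"wz":0.005,"jaw":1},{"x":0,"y":0,"z":0,"wx":0,"wy":0,"wz":0,"jaw":1}]' 110
python3 - <<'E'
from plan import *
p=snap("wrist","w13");snap("side","s13");print(manip.state()['ft_force'],manip.state()['ft_torque'])
a=cv2.imread('pics/w13.png');b=cv2.imread('pics/s13.png');cv2.imwrite('pics/c13.png',np.vstack([a[:300],cv2.resize(b[120:300,200:455],(640,300))]))
for h in (.08,0.02,.0):
  t,d,w=plan(O,-.008,h,np.array([0.0016,0,.041]));print(h,t.round(4),d.round(4),w.round(4))
E
```

```text
clock: 19.7
tcp_pos: [0.5767, -0.2453, 0.1664]
ee_rot: [-0.143, 2.849, 0.027]
ft_force: [-0.9, -0.9, -2.5]
finger_gap: 0.0503
[-0.09457343  0.54046353 -2.82383097] [-0.05719564  0.83743611  0.02195741]
0.08 [ 0.5819 -0.2453  0.1697] [ 0.0038 -0.0006  0.0014] [-0.0015 -0.0079  0.0014]
0.02 [ 0.5995 -0.2435  0.1124] [ 0.0214  0.0012 -0.0559] [-0.0015 -0.0079  0.0014]
0.0 [ 0.6054 -0.2429  0.0933] [ 0.0273  0.0019 -0.0751] [-0.0015 -0.0079  0.0014]
```

View pics/c13.png

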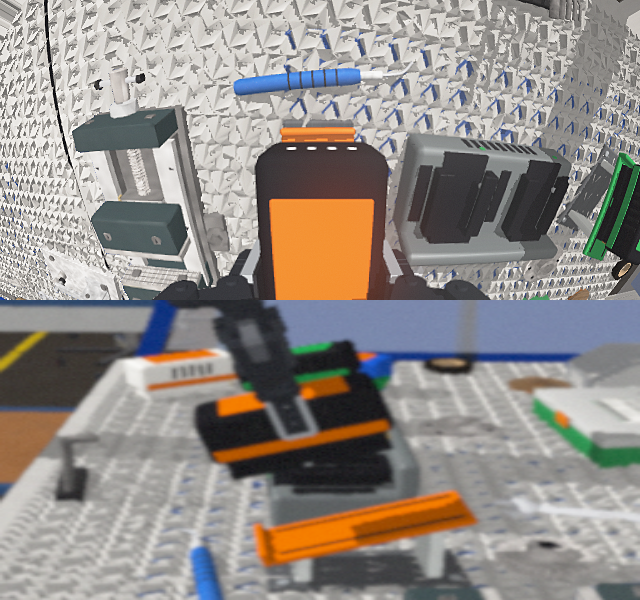

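```bash
python3 -m jog '[{"x":0.0055,"y":0.0003,"z":-0.014,"wx":-0.0007,"wy":-0.003,"wz":0.0007,"jaw":1},{"x":0.0055,"y":0.0003,"z":-0.014,"wx":-0.0007,"wy":-0.003,"wz":0.0007,"jaw":1},{"x":0.0055,"y":0.0003,"z":-0.014,"wx":0,"wy":0,"wz":0,"jaw":1},{"x":0.005,"y":0.0003,"z":-0.014,"wx":0,"wy":0,"wz":0,"jaw":1},{"x":0.002,"y":0.0002,"z":-0.006,"wx":0,"wy":0,"wz":0,"jaw":1},{"x":0.0015,"y":0.0002,"z":-0.005,"wx":0,"wy":0,"wz":0,"jaw":1},{"x":0,"y":0,"z":0,"wx":0,"wy":0,"wz":0,"jaw":1},{"x":0,"y":0,"z":0,"wx":0,"wy":0,"wz":0,"jaw":1}]' 110
python3 - <<'E'
from plan import *
snap("side","s14");print(manip.state()['ft_force'],manip.state()['ft_torque'])
b=cv2.imread('pics/s14.png');cv2.imwrite('pics/c14.png',cv2.resize(b[160:300,250:450],(800,560)))
for h in (.004,.0):
  t,d,w=plan(O,-.008,h,np.array([0.0016,0,.041]));print(h,t.round(4),d.round(4),w.round(4))
E
```

```text
clock: 20.8
tcp_pos: [0.6048, -0.2437, 0.1034]
ee_rot: [-0.149, 2.835, 0.02]
ft_force: [-0.3, 0.3, -3.4]
finger_gap: 0.0506
[-0.30365095 -0.03020974 -3.08132305] [-0.08057713  0.81951744  0.00155612]
0.004 [ 0.6042 -0.243   0.0971] [-0.0006  0.0007 -0.0064] [ 0.0015  0.0035 -0.0006]
0.0 [ 0.6054 -0.2429  0.0933] [ 0.0006  0.0008 -0.0102] [ 0.0015  0.0035 -0.0006]
```

View pics/c14.png

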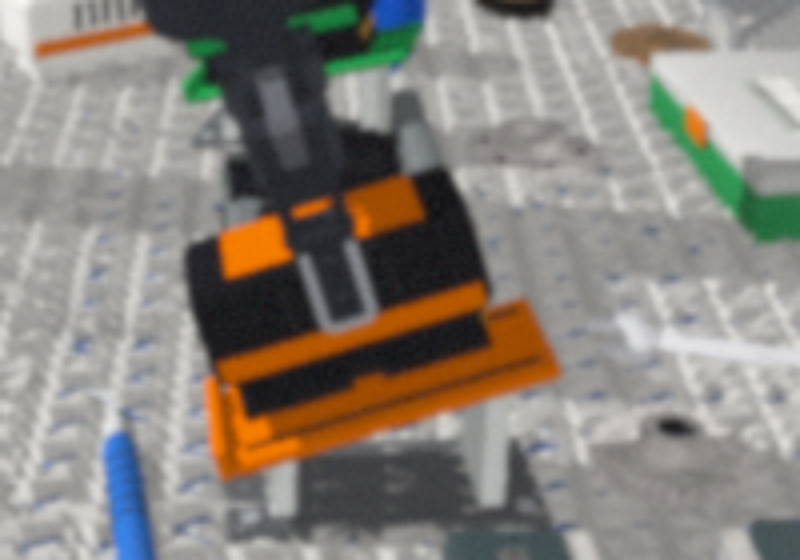

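```bash
python3 -m jog '[{"x":0,"y":0.0003,"z":-0.004,"wx":0.0007,"wy":0.003,"wz":0,"jaw":1},{"x":0,"y":0.0003,"z":-0.003,"wx":0.0007,"wy":0.003,"wz":0,"jaw":1},{"x":0,"y":0,"z":-0.001,"wx":0,"wy":0,"wz":0,"jaw":1},{"x":0,"y":0,"z":0,"wx":0,"wy":0,"wz":0,"jaw":1}]' 110
python3 -m jog '[{"x":0,"y":0,"z":-0.001,"wx":0,"wy":0,"wz":0,"jaw":1},{"x":0,"y":0,"z":0,"wx":0,"wy":0,"wz":0,"jaw":1}]' 110
```

```text
clock: 21.35
tcp_pos: [0.6046, -0.243, 0.0946]
ee_rot: [-0.149, 2.842, 0.023]
ft_force: [-0.1, 0.8, -3.3]
finger_gap: 0.0503
clock: 21.6
tcp_pos: [0.6045, -0.243, 0.0938]
ee_rot: [-0.149, 2.842, 0.023]
ft_force: [0.3, 0.3, -3.3]
finger_gap: 0.0506
```

```bash
python3 -m jog '[{"x":0,"y":0,"z":-0.001,"wx":0,"wy":0,"wz":0,"jaw":1},{"x":0,"y":0,"z":0,"wx":0,"wy":0,"wz":0,"jaw":1}]' 110
python3 -c "
from plan import *
s=manip.state();print(s['ft_force'],s['ft_torque']);print(plan(O,-.008,0,np.array([0.0016,0,.041])))"
```

```text
clock: 21.85
tcp_pos: [0.6045, -0.243, 0.0927]
ee_rot: [-0.149, 2.842, 0.023]
ft_force: [-0.4, -0.6, -3.7]
finger_gap: 0.0505
[-0.40284872 -0.61808428 -3.70055536] [-0.0457156   0.83462636 -0.02451797]
(array([ 0.60536802, -0.24289255,  0.09327747]), array([8.21185172e-04, 6.02204118e-05, 5.38614378e-04]), array([-0.00016692, -0.00372814, -0.00063981]))
```

```bash
python3 -m jog '[{"x":0.0003,"y":0,"z":-0.001,"wx":0,"wy":0,"wz":0,"jaw":1},{"x":0,"y":0,"z":0,"wx":0,"wy":0,"wz":0,"jaw":1}]' 110
```

```text
clock: 22.1
tcp_pos: [0.6045, -0.243, 0.0925]
ee_rot: [-0.149, 2.842, 0.023]
ft_force: [-4.9, 0.3, 2.4]
finger_gap: 0.0504
```

```bash
python3 -m jog '[{"x":0.0003,"y":0,"z":-0.001,"wx":0,"wy":0,"wz":0,"jaw":1},{"x":0,"y":0,"z":0,"wx":0,"wy":0,"wz":0,"jaw":1}]' 110
python3 -c "
from plan import *
s=manip.state();print(s['ft_force'],s['ft_torque'])"
```

```text
clock: 22.35
tcp_pos: [0.6045, -0.243, 0.0924]
ee_rot: [-0.149, 2.842, 0.023]
ft_force: [-6.5, 1.2, 8.2]
finger_gap: 0.0502
[-6.47805603  1.23330748  8.23817756] [0.6928102  1.73706951 0.35043247]
```

Contact made; release and retreat along the deck normal.

```bash
python3 -m jog '[{"x":-0.0004,"y":0,"z":0,"wx":0,"wy":0,"wz":0,"jaw":1},{"x":0,"y":0,"z":0,"wx":0,"wy":0,"wz":0,"jaw":0.3},{"x":0,"y":0,"z":0,"wx":0,"wy":0,"wz":0,"jaw":0.2},{"x":0,"y":0,"z":0,"wx":0,"wy":0,"wz":0,"jaw":0},{"x":0,"y":0,"z":0,"wx":0,"wy":0,"wz":0,"jaw":0},{"x":0,"y":0,"z":0,"wx":0,"wy":0,"wz":0,"jaw":0},{"x":-0.0058,"y":-0.0006,"z":0.0191,"wx":0,"wy":0,"wz":0,"jaw":0},{"x":-0.0087,"y":-0.0009,"z":0.0287,"wx":0,"wy":0,"wz":0,"jaw":0},{"x":-0.0087,"y":-0.0009,"z":0.0287,"wx":0,"wy":0,"wz":0,"jaw":0},{"x":-0.0087,"y":-0.0009,"z":0.0287,"wx":0,"wy":0,"wz":0,"jaw":0},{"x":0,"y":0,"z":0,"wx":0,"wy":0,"wz":0,"jaw":0}]' 30
python3 - <<'E'
from chk import *
snap("wrist","w15");snap("side","s15")
b=cv2.imread('pics/s15.png');c=cv2.imread('pics/w15.png');cv2.imwrite('pics/d15.png',np.vstack([cv2.resize(b[140:290,230:450],(640,270)),c[:330]]))
chk('w15','o',O)
E
```

```text
clock: 23.72
tcp_pos: [0.5738, -0.2469, 0.2008]
ee_rot: [-0.149, 2.834, 0.019]
ft_force: [0.2, 0.2, 0.3]
finger_gap: 0.0852
in deck frame [-0.0092  0.0013] [0.0392 0.0766] 89.83
```

View pics/d15.png

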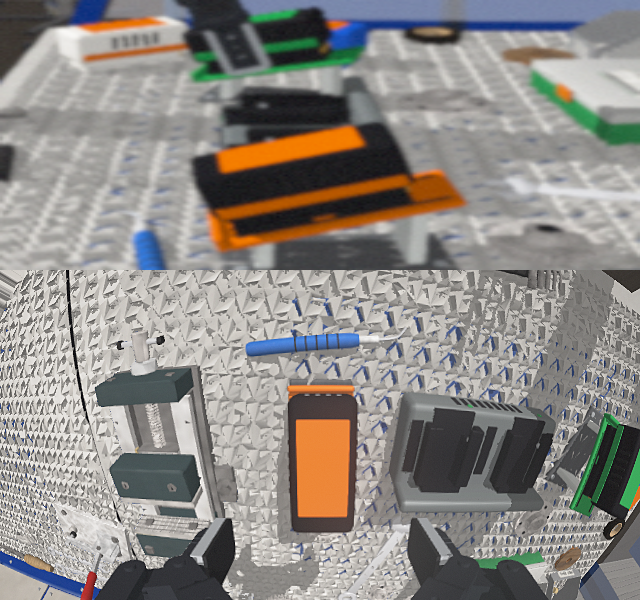

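```bash
python3 -m jog '[{"x":-0.02,"y":0.02,"z":0.03,"wx":0,"wy":0,"wz":0,"jaw":0},{"x":-0.02,"y":0.02,"z":0.03,"wx":0,"wy":0,"wz":0,"jaw":0},{"x":0,"y":0.04,"z":0,"wx":0,"wy":0,"wz":0,"jaw":0},{"x":0,"y":0.04,"z":0,"wx":0,"wy":0,"wz":0,"jaw":0},{"x":0,"y":0,"z":0,"wx":0,"wy":0,"wz":0,"jaw":0},{"x":0,"y":0,"z":0,"wx":0,"wy":0,"wz":0,"jaw":0}]' 30
python3 - <<'E'
from chk import *
snap("wrist","w16");chk('w16','o',O);print();chk('w16','g',G)
E
```

```text
clock: 24.58
tcp_pos: [0.5328, -0.1263, 0.2553]
ee_rot: [-0.149, 2.843, 0.023]
ft_force: [-0.0, -0.3, 0.2]
finger_gap: 0.0853
in deck frame [0.021  0.4506] [0.0245 0.0712] 42.72
in deck frame [-0.0091  0.0011] [0.0777 0.04  ] 0.2
in deck frame [-0.0187  0.0219] [0.1113 0.0511] 0.58
in deck frame [-0.1124  0.5022] [0.0713 0.0406] 7.57

in deck frame [-0.0097  0.0013] [0.078  0.0402] 0.25
in deck frame [-0.0033 -0.0595] [0.1057 0.0486] 0.49
```

View pics/w16.png

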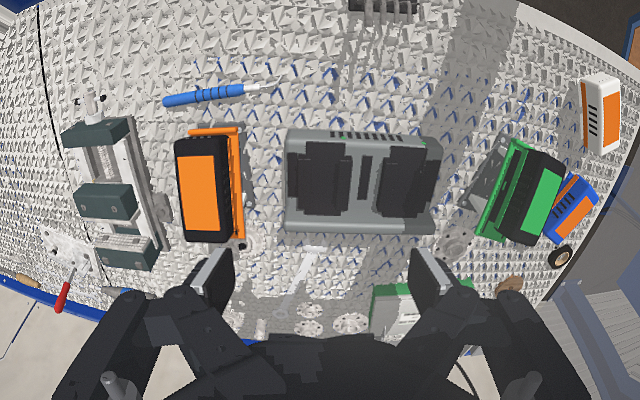

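The picture shows the orange pack on the orange deck (200,188), the green pack on the green deck (535,198), the charger empty, and the bystanders where they were. Neither pack has moved since it was released.

```bash
python3 -c "
from station import manip
print(manip.close_job())"
```

```text
the job is handed in; nothing more can be done
None
```

I pulled both battery packs straight off the charger, carried each one over in the gripper, and laid it on the cradle of its own colour. The job is handed in, at about 24.6 s of the 67 s allowed.

- **Placing:** The last wrist picture put the green pack at (-9.7, 1.3) mm on its deck and the orange at (-9.1, 1.1) mm. Both were turned less than 0.3° from the deck, and the coloured top measured its full size, so both feet lie flat and wholly on the decks. Neither pack had moved since I let go of it.
- **Forces:** The wrist force readings I took stayed under about 15 N. I only read them at the end of each move, so I have no peak during the pull itself.
- **Bystanders:** The hex keys, deburrer, blue and white look-alikes and vise looked unmoved in the pictures. I did not measure them, and the flange and gear were only partly in view at the end.

No check failed. The one thing that differed from plan was that the green pack's low end touched the deck first, so I adjusted its tilt slightly before letting go.

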